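# Load the long switch box into the spring jig

## Robot

A 7-joint arm with a two-finger parallel gripper is mounted at the origin on the work surface. World frame = base frame: x ahead of the robot, y to its left, z up, the work surface at z = 0. Lengths are in m, angles in rad, forces in N, time in s.
With the tool pointing down it reaches from about 0.425 to 0.875 m from the base axis. Payload 4.7 kg.
Tool frame: the origin (TCP) lies at the very end of the fingers, on their centre line; the grasp point (between the pads) lies 19 mm behind it; z points along the fingers, y is the line along which they close (so a half turn about z gives the same grasp; the last joint's range is limited). The gripper opens to 87 mm and grips with 3 to 60 N. Pads are 19 mm wide; open, the fingers measure 117 mm over their backs; the gripper's body (75 mm by 190 mm) begins 51 mm behind the grasp point.
Start: joints at [-1.293, 0.321, -0.07, 1.45, 0.023, 1.371, -0.057], TCP at [0.17, 0.628, 0.184] pointing down, gripper open.
Joint ranges: [-2.86, 2.86], [-0.3, 2.09], [-1.38, 1.24], [0.06, 2.45], [-1.56, 4.7], [0.09, 2.05], [-2.69, 2.69]. Speed limits (rad/s): [2.57, 2.57, 3.14, 3.14, 3.14, 3.14, 3.14].

## Interface

Orientations are given as a rotation vector (axis times angle).
In Python, from bench import ctrl, imaging, ticket gives the robot as it stands.
- The arm moves only by the tool jog_arm, never from a script. Its argument "rows" is text: rows parted by semicolons, each of 7 numbers parted by spaces: the shift along the tool's x, y, z in cm, then the turn, a rotation vector about the tool's x, y, z in rad, then the closure, from -1 (fully open) to 1 (shut), so that 0 is half open. A call has 1 to 5 rows; each row shifts and turns the commanded pose from where the row before left it, along the tool's axes as they then stand; what a row does not reach is not made up. A row lasts 1/8 s, in which the tool goes at most 62.5 mm and 10.7 degrees, less where a joint would pass 70% of its speed; a pose out of reach is approached as far as the arm can. A call with a gripper value outside its range is refused whole. The fingers move at their own pace and stop on an object; "force" is the grip in N (left out, the last holds). Time passes only in rows, so rows that do not move let the fingers close. It gives the time, the measured TCP pose, the force, the opening and the grip force at its end, in the units of the state.
- ctrl.get_state(): the state, without advancing time (a new reading comes with each control period).
- imaging.get_image(name): name is "scene" or "top" or "wrist"; returns a dict with "img" (480x640x3 uint8, blue, green, red), "vertical_fov" (degrees; the focal length in pixels is half the picture's height over the tangent of half this angle, whatever the lens; pixels are square), "cx", "cy" (the principal point, pixels), "k1" (the pictures are not rectified: a ray, as slopes to the right and down, at radius r is drawn at 1 + k1 r^2 times it, then the intrinsics apply), "origin" and "orientation" of the camera in the world. Camera axes: x right, y down, z forward; pixel columns grow to the right and rows downward; lengths in m; the calibration is good to about 2 mm. A picture is of the moment at which its call begins. There is no depth.
- ticket.close_job(): hands the job in; it is judged then, once.
The state is a dict: "time": time; "joint_positions": joint angles; "qd": joint speeds; "joint_torque": joint torques, N m; "position": TCP position; "tool_rot": TCP orientation; "ft_force": force on the tool from outside, world axes, zero at the start; "torque": the same for the moment, N m; "grip_width": opening from 0.0 (shut) to 1.0 (fully open); "grip_force": force on a finger pad.
Only numpy, scipy, OpenCV 4.12 (cv2) and the standard library are available. Lean on these libraries where they do the work, as an engineer would, in place of code of your own. Each camera call takes 0.05 s, during which the arm holds its last target. There are 200 camera calls.

## Task

Load the long narrow steel switch box into the spring jig for wiring: press the tall sprung jaw back with the end of the box, lower the box between the jaw and the low fence, and let the jaw clamp it. It should end flat on the jig's plate, open side up, pushed fully home against the fence and roughly in the middle of the jaw's width; let go of it there.

Things in the scene. Friction and masses are not known exactly. Their poses are not given: they have to be found in the camera images.
- longbox_mid (a point): Centre of the loose open-topped steel switch box to load: 100 mm long (its x), 54 wide (y), 48 high (z up), 0.25 kg, both ends alike. Stands on the bench open side up, its centre 24 mm above the bench. Grip it from above across the 54 mm, mid-length, fingers outside. Not wanted, in varying places beside it: a like box only 66 mm long and a round one 100 mm across.
- jig: Spring jig fixed to the bench, place and yaw vary. Origin on the bench below the centre of the seat; x runs from fence to jaw, z up. Steel plate 130 mm wide (y), top 15 mm above the bench, x -75 to 155 mm. Low wooden fence, inner face at x = -50 mm, top 33 mm above the bench. Grey spring block at x 125 to 153 mm, top 60 mm. The sides of the seat (y) are open.
- jaw_face (a point): Middle of the upright face of the tall wooden jaw that looks to the fence, 45 mm above the bench; moves with the jaw, at x = 25 mm of the jig at rest. Face 90 mm wide, 16 to 73 mm above the bench, no ramp; jaw 22 mm thick. The gap at rest is 75 mm; the jaw stands 40 mm higher than the fence, so a box held just above the fence can press it back, then be lowered.
- jaw (a joint): How far the jaw is pressed back along the jig's x, in m: 0 at rest, 0.050 at its stop, 0.025 when it clamps the 100 mm box against the fence. Sprung shut: 4.5 N at 0, 8.3 N at 0.025, 12 N at 0.050. Damped, it closes within about half a second and by itself pushes a released box home against the fence.
Things that resemble listed ones, but are neither listed nor needed, are in the scene too. Leave any pink or turquoise look-alike of the part that bears longbox_mid alone.

How it is judged:
By the outcome, as a careful person would: the job done as asked, in the order asked, and still so for the second after the job is handed in, with the robot touching nothing.
It also fails if it takes over 35 s, if anything falls off the work surface, if the arm or the gripper's body presses on something with over 40 N, if the wrist force passes 120 N, or if a joint passes its speed limit or range.

## Working session

There is one attempt and no reset: what is moved stays moved. The work goes in short steps, Python scripts to look and compute and a tool call to move; the robot and the scene stay as the last step left them, time stands still between calls to the robot, and variables do not carry over. Pictures are saved under pics/ and viewed, at most 10 in all, crops included, and the job is handed in when it is done.

Besides the shell and the picture viewer there is one more tool, called after "Emit:" as a command line: name --argument value ..., lists and objects as JSON in quotes. jog_arm: Moves the arm, as the interface text tells. Its arguments: {"type":"object","properties":{"rows":{"type":"string"},"force":{"type":"number"}},"required":["rows"]}

```bash
mkdir -p pics; cat > h.py <<'E'
import numpy as np, cv2
from scipy.spatial.transform import Rotation as R
from bench import ctrl, imaging, ticket
def K(d):
    f=240/np.tan(np.radians(d["vertical_fov"])/2); return f
def Rot(d):
    o=np.array(d["orientation"],float); return o if o.shape==(3,3) else R.from_rotvec(o).as_matrix()
def ray(d,u,v):
    f=K(d); xd=np.array([(u-d["cx"])/f,(v-d["cy"])/f]); x=xd.copy()
    for _ in range(30): x=xd/(1+d["k1"]*(x@x))
    return Rot(d)@np.array([x[0],x[1],1])
def at(d,u,v,z):
    r=ray(d,u,v); o=np.array(d["origin"]); return o+r*(z-o[2])/r[2]
def proj(d,p):
    c=Rot(d).T@(np.array(p)-d["origin"]); x=c[:2]/c[2]; x=x*(1+d["k1"]*(x@x)); return x*K(d)+[d["cx"],d["cy"]]
E
python3 - <<'E'
from h import *
import pickle
for n in("scene","top"):
    d=imaging.get_image(n); cv2.imwrite(f"pics/{n}0.png",d["img"]); pickle.dump(d,open(n+"0.pkl","wb"))
    print(n,d["origin"],d["orientation"],d["vertical_fov"],d["cx"],d["cy"],d["k1"])
s=ctrl.get_state(); print(s)
E
```

```text
scene [ 1.36401467 -0.57363094  0.9221838 ] [-2.01575947 -1.22120631  0.57365897] 50.41808017367198 315.90743173677834 233.5523237916126 -0.05455898317468184
top [ 0.39592079 -0.12883402  1.21264518] [-2.22398445  2.17693063 -0.08608954] 55.7081135467162 321.27069927691 234.94194703055948 -0.11620630008930109
{'time': 0.1, 'joint_positions': array([-1.29286043,  0.32176362, -0.07010365,  1.45156949,  0.02257726,
        1.37081366, -0.05692642]), 'qd': array([ 0.00036015, -0.00140658,  0.00034068, -0.00376337,  0.00074897,
        0.00022583, -0.00032955]), 'joint_torque': array([-4.23030096e-04, -4.92573988e+01, -4.06054202e-01, -3.13400280e+01,
       -6.41120598e-02,  3.93957202e-02,  8.07099923e-05]), 'position': array([0.1693904 , 0.62694149, 0.18315324]), 'tool_rot': array([-4.13185756e-01, -3.11413386e+00,  2.76339630e-03]), 'ft_force': array([-0.72500777, -0.68069373, -0.01137148]), 'torque': array([-0.01526917, -0.04542376,  0.00496239]), 'grip_force': 0.0, 'grip_width': 0.9993723638153922}
```

View pics/top0.png

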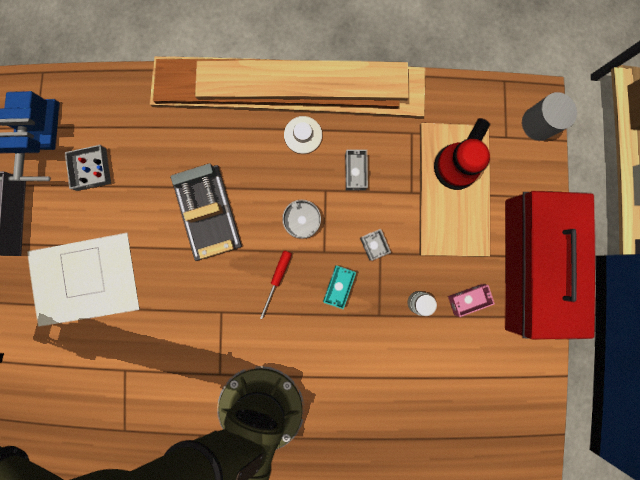

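View pics/scene0.png

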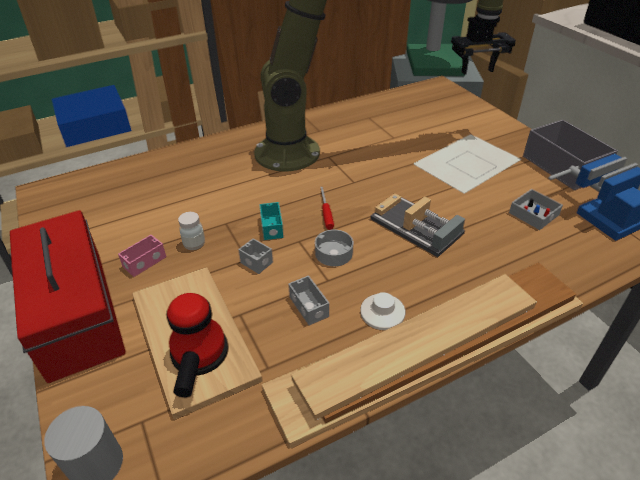

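The top view shows the long grey box at about (357,170), upright in the picture. The short box is at (375,245) and the round one at (302,219). The jig has its fence at (216,250), jaw at (203,213) and spring block at (194,173). I'll enlarge these for corner measurements.

```bash
python3 - <<'E'
from h import *
import pickle
d=pickle.load(open("top0.pkl","rb"))["img"]
a=cv2.resize(d[140:200,325:390],None,fx=6,fy=6,interpolation=cv2.INTER_CUBIC)
b=cv2.resize(d[155:270,165:250],None,fx=5,fy=5,interpolation=cv2.INTER_CUBIC)
c=np.zeros((575,390+425,3),np.uint8); c[:360,:390]=a; c[:,390:]=b
cv2.imwrite("pics/crop1.png",c[:,:800])
E
```

```text
(no output)
```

View pics/crop1.png

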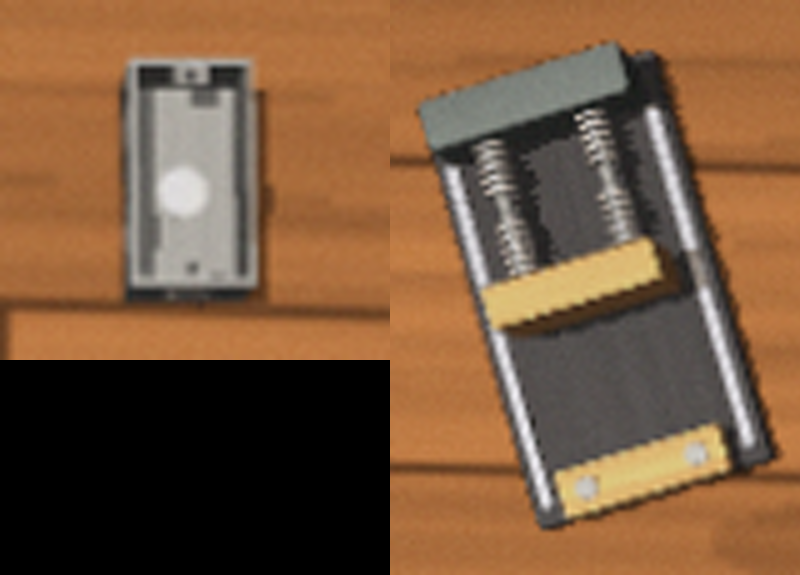

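The crop shows the box's rim corners at crop px (127,60), (252,60), (258,290), (130,290). The jaw's top face edge runs (495,330)-(663,283), and the fence's inner edge runs (556,472)-(718,425).

```bash
python3 - <<'E'
from h import *
import pickle
d=pickle.load(open("top0.pkl","rb"))
bx=np.array([at(d,325+(u-2.5)/6,140+(v-2.5)/6,.048) for u,v in[(127,60),(252,60),(258,290),(130,290)]])[:,:2]
L=np.linalg.norm
print("box c",bx.mean(0),[L(bx[i]-bx[(i+1)%4])for i in range(4)]); e=(bx[0]+bx[1]-bx[2]-bx[3]); print("yaw",np.arctan2(e[1],e[0]))
J=lambda l,z:np.array([at(d,165+(u-392)/5,155+(v-2)/5,z) for u,v in l])[:,:2]
jw=J([(484,288),(650,238),(663,283),(495,330)],.073)
fe=J([(556,472),(718,425),(730,470),(565,517)],.033)
bl=J([(420,103),(614,43),(630,88),(437,153)],.06)
pl=J([(548,528),(775,458)],.015)
for n,q in(("jaw",jw),("fence",fe),("block",bl)):
    print(n,q.mean(0),[round(L(q[i]-q[(i+1)%4]),4)for i in range(4)])
def yaw(a,b): return np.arctan2(b[1]-a[1],b[0]-a[0])
print("yaws from y-edges",[yaw(*p)+np.pi/2 for p in((jw[0],jw[1]),(jw[3],jw[2]),(fe[0],fe[1]),(fe[3],fe[2]),(bl[0],bl[1]),(bl[3],bl[2]))])
ax=bl.mean(0)-fe.mean(0); print("axis yaw f->b",np.arctan2(ax[1],ax[0]),L(ax))
ax=jw.mean(0)-fe.mean(0); print("f->j",np.arctan2(ax[1],ax[0]),L(ax))
print("plate",pl,L(pl[0]-pl[1]))
s=ctrl.get_state();T=R.from_rotvec(s["tool_rot"]).as_matrix();print(T.round(3))
E
```

```text
box c [ 0.64000278 -0.23865094] [np.float64(0.05465607474826944), np.float64(0.10149199036342918), np.float64(0.05552803255889845), np.float64(0.10130723235194031)]
yaw 0.03290345907486766
jaw [0.51623548 0.155248  ] [np.float64(0.0883), np.float64(0.024), np.float64(0.0888), np.float64(0.0222)]
fence [0.42378852 0.12515686] [np.float64(0.0883), np.float64(0.0243), np.float64(0.0898), np.float64(0.024)]
block [0.61464659 0.18760235] [np.float64(0.1055), np.float64(0.0252), np.float64(0.1055), np.float64(0.0279)]
yaws from y-edges [np.float64(0.3119375478958404), np.float64(0.29251520305174106), np.float64(0.3037335512371393), np.float64(0.2992771874869946), np.float64(0.31753586775952347), np.float64(0.34342934740641873)]
axis yaw f->b 0.316204952033175 0.20081394649181403
f->j 0.31468065818178015 0.09722096626518595
plate [[0.39292386 0.17828888]
 [0.43269478 0.05864278]] 0.1260829664476518
[[-0.965  0.261 -0.   ]
 [ 0.261  0.965 -0.002]
 [-0.    -0.002 -1.   ]]
```

Emit:
jog_arm --rows "0 0 0 0 0 -0.149 -1; 0 0 0 0 0 -0.149 -1; -3.5 -4.3 0 0 0 0 -1; -3.5 -4.3 0 0 0 0 -1; -3.5 -4.3 0 0 0 0 -1"

```text
time: 0.72
position: [0.2798, 0.5005, 0.1837]
tool_rot: [0.054, -3.141, 0.001]
ft_force: [1.1, -0.4, 0.7]
grip_width: 1.005
grip_force: 0.0
```

Emit:
jog_arm --rows "-3.5 -4.3 0 0 0 0 -1; -3.5 -4.3 0 0 0 0 -1; -3.5 -4.3 0 0 0 0 -1; -3.5 -4.3 0 0 0 0 -1; -3.5 -4.3 0 0 0 0 -1"

```text
time: 1.35
position: [0.4619, 0.2917, 0.1839]
tool_rot: [0.054, -3.141, -0.0]
ft_force: [0.8, -0.1, 0.3]
grip_width: 0.998
grip_force: 0.0
```

Emit:
jog_arm --rows "-2 -5 0 0 0 0 -1; -2 -5 0 0 0 0 -1; -2 -5 0 0 0 0 -1; -2 -5 0 0 0 0 -1; -2 -5 0 0 0 0 -1"

```text
time: 1.98
position: [0.5698, 0.0453, 0.1839]
tool_rot: [0.054, -3.141, -0.0]
ft_force: [0.9, 0.1, -0.2]
grip_width: 0.998
grip_force: 0.0
```

Emit:
jog_arm --rows "-1.2 -5 0 0 0 0 -1; -1.2 -5 0 0 0 0 -1; -1.2 -5 0 0 0 0 -1; -1.2 -5 0 0 0 0 -1; -1.2 -5 0 0 0 0 -1"

```text
time: 2.6
position: [0.6383, -0.2021, 0.1837]
tool_rot: [0.054, -3.141, -0.001]
ft_force: [0.4, 0.6, 0.5]
grip_width: 1.003
grip_force: 0.0
```

Emit:
jog_arm --rows "0 0 0 0 0 0 -1; 0 0 0 0 0 0 -1"

```text
time: 2.85
position: [0.6379, -0.2001, 0.1834]
tool_rot: [0.054, -3.14, -0.002]
ft_force: [0.3, 0.1, 0.6]
grip_width: 1.0
grip_force: 0.0
```

```bash
python3 - <<'E'
from h import *
import pickle
d=imaging.get_image("wrist"); cv2.imwrite("pics/w1.png",d["img"]); pickle.dump(d,open("w1.pkl","wb"))
s=ctrl.get_state(); print(s["position"],s["tool_rot"])
E
```

```text
[ 0.63819269 -0.19901939  0.18360841] [ 5.65648430e-02 -3.14041860e+00 -2.42699534e-03]
```

View pics/w1.png

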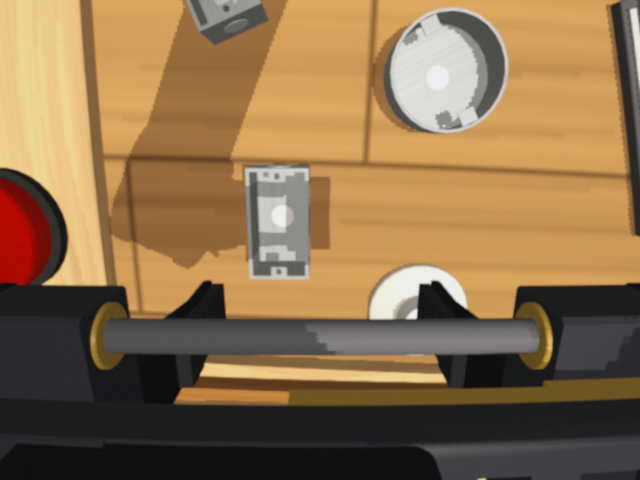

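The wrist view shows the long box with rim corners at about (245,167), (309,166), (309,278), (249,278). The round box is at (447,70).

```bash
python3 - <<'E'
from h import *
import pickle
d=pickle.load(open("w1.pkl","rb"))
b=np.array([at(d,u,v,.048) for u,v in[(245,167),(309,166),(309,278),(249,278)]])[:,:2]
L=np.linalg.norm
print(b.mean(0),[round(L(b[i]-b[(i+1)%4]),4)for i in range(4)]); e=b[0]+b[1]-b[2]-b[3]; print(np.arctan2(-e[1],-e[0]))
s=ctrl.get_state();T=R.from_rotvec(s["tool_rot"]).as_matrix()
for c in(b.mean(0),np.array([.640,-.2387])): print(T.T@(np.append(c,.02)-s["position"]))
E
```

```text
[ 0.64108595 -0.23753249] [np.float64(0.0546), np.float64(0.1011), np.float64(0.0552), np.float64(0.1005)]
0.02341391684647691
[-0.00160845 -0.03884702  0.16354713]
[-0.00048116 -0.03997467  0.16354609]
```

Emit:
jog_arm --rows "-0.1 -3.9 0 0 0 0 -1; 0 0 4 0 0 0 -1; 0 0 4 0 0 0 -1; 0 0 3 0 0 0 -1; 0 0 0 0 0 0 -1"

```text
time: 3.52
position: [0.6389, -0.2364, 0.0715]
tool_rot: [0.058, -3.136, -0.005]
ft_force: [0.1, -0.6, -0.0]
grip_width: 1.001
grip_force: 0.0
```

Emit:
jog_arm --rows "0 0 2 0 0 0 -1; 0 0 2 0 0 0 -1; 0 0 2 0 0 0 -1; 0 0 0 0 0 0 -1; 0 0 0 0 0 0 -1"

```text
time: 4.15
position: [0.6407, -0.2402, 0.0144]
tool_rot: [-0.053, 3.141, -0.001]
ft_force: [0.1, -0.2, 0.5]
grip_width: 0.999
grip_force: 0.0
```

Emit:
jog_arm --rows "0 0.2 0.2 0 0 0 -0.2; 0 0 0 0 0 0 1; 0 0 0 0 0 0 1; 0 0 0 0 0 0 1; 0 0 0 0 0 0 1" --force 50

```text
time: 4.78
position: [0.6404, -0.2379, 0.0122]
tool_rot: [-0.054, 3.141, 0.0]
ft_force: [0.1, -0.6, 0.2]
grip_width: 0.516
grip_force: 0.0
```

Emit:
jog_arm --rows "0 0 0 0 0 0 1; 0 0 -2 0 0 0 1; 0 0 -4 0 0 0 1; 0 0 -4 0 0 0 1; 0 0 -3 0 0 0 1"

```text
time: 5.4
position: [0.6412, -0.2385, 0.1461]
tool_rot: [-0.053, 3.138, -0.002]
ft_force: [-0.4, -0.6, 0.7]
grip_width: 0.021
grip_force: 0.0
```

The fingers closed on nothing, so I'll look again.

```bash
python3 - <<'E'
from h import *
import pickle
ims=[]
for n in("wrist","scene"):
    d=imaging.get_image(n); pickle.dump(d,open(n+"2.pkl","wb")); ims.append(d["img"])
cv2.imwrite("pics/m2.png",np.hstack([cv2.resize(ims[0],(400,300)),cv2.resize(ims[1][130:430,130:530],(400,300))]))
s=ctrl.get_state(); print(s["position"],s["tool_rot"],s["grip_width"])
E
```

```text
[ 0.64314353 -0.23942305  0.148441  ] [-0.05324105  3.13230488 -0.00424846] 0.01107212356818077
```

View pics/m2.png

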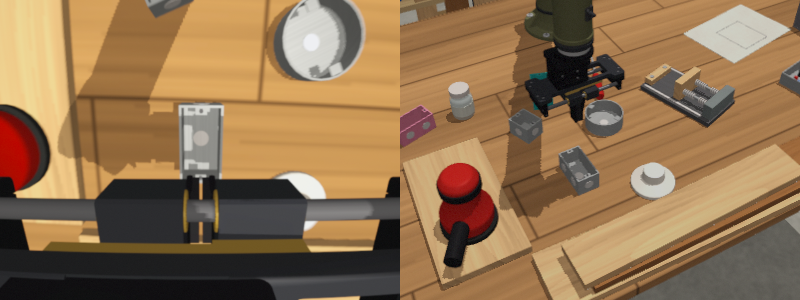

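The left half (wrist) shows the box still standing at about (201,143). The fingers hang below it in the picture, so they are offset along the box's length. In the scene half the fingertips are at about scene px (307,250). I'll compare that with the projected TCP.

```bash
python3 - <<'E'
from h import *
import pickle
s=ctrl.get_state();p=s["position"];T=R.from_rotvec(s["tool_rot"]).as_matrix()
d=pickle.load(open("scene2.pkl","rb"));w=pickle.load(open("wrist2.pkl","rb"))
print("tcp in scene",proj(d,p),"wrist",proj(w,p), "box scene",proj(d,[.6405,-.238,.048]))
print("cam in tool",T.T@(np.array(w["origin"])-p)); print((T.T@Rot(w)).round(3))
b=np.array([at(w,u,v,.048) for u,v in[(287,167),(357,166),(357,285)]]); print(b, b[[0,2]].mean(0))
print(s["joint_positions"])
a=d["img"][130:330,200:400]; b=w["img"][140:400,200:440]
cv2.imwrite("pics/m3.png",np.hstack([cv2.resize(a,(400,400),interpolation=2),cv2.resize(b,(369,400),interpolation=2)]))
E
```

```text
tcp in scene [306.13056261 262.50292542] wrist [318.68071521 278.37369764] box scene [307.35350252 292.79532611]
cam in tool [ 0.07252976  0.00084419 -0.19930043]
[[-0.    -0.966 -0.258]
 [ 1.    -0.001  0.002]
 [-0.002 -0.258  0.966]]
[[ 0.59196764 -0.2656981   0.048     ]
 [ 0.58943788 -0.21278474  0.048     ]
 [ 0.68544175 -0.20723915  0.048     ]] [ 0.6387047  -0.23646862  0.048     ]
[-0.08403166  0.44266759  0.55196338  1.42762722 -0.2348892   1.32752166
  2.08400678]
```

View pics/m3.png

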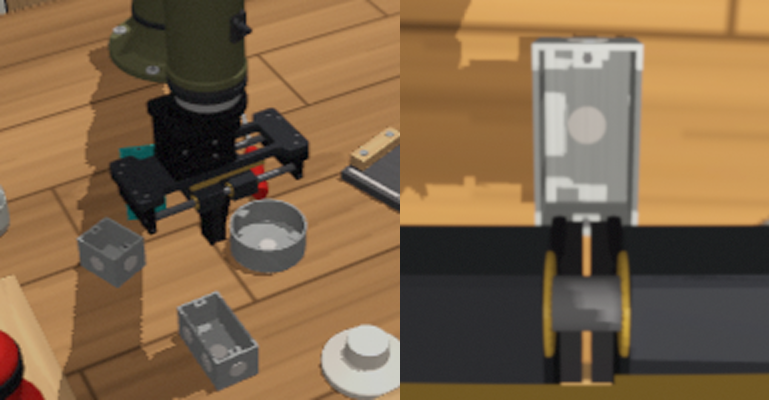

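```bash
python3 - <<'E'
from h import *
import pickle
s=ctrl.get_state();p=s["position"];T=R.from_rotvec(s["tool_rot"]).as_matrix()
d=pickle.load(open("scene2.pkl","rb"));w=pickle.load(open("wrist2.pkl","rb"));w1=pickle.load(open("w1.pkl","rb"))
print("f wrist",K(w),w["cx"],w["cy"],w["origin"]-p)
for dz in(0,.01,.02,.03,.04): 
    q=p+[0,0,dz]
    print(dz,"scene",proj(d,q).round(1),"wrist near edge",proj(w,q+T@[.0095,0,0]).round(1),"centre",proj(w,q).round(1))
# w1 open finger inner tips
p1=np.array([.63819,-.19902,.1836]);
for dz in(0,.02,.03,.04):
    print(dz,[proj(w1,p1+[0,0,dz]+T@[.0095,y,0]).round(0) for y in(-.0435,.0435,-.0585,.0585)])
# triangulation
o1,r1=np.array(d["origin"]),ray(d,306.5,249);o2,r2=np.array(w["origin"]),ray(w,321,282)
t=np.linalg.lstsq(np.c_[r1,-r2],o2-o1,rcond=None)[0];print(o1+r1*t[0],o2+r2*t[1],p)
E
```

```text
f wrist 389.8161193339011 320.93978153178455 243.97610363056364 [-0.07428293 -0.00111149  0.19865233]
0 scene [306.1 262.5] wrist near edge [318.6 261.7] centre [318.7 278.4]
0.01 scene [306.  259.2] wrist near edge [318.5 267.7] centre [318.6 285.2]
0.02 scene [305.9 255.8] wrist near edge [318.4 274.4] centre [318.4 292.6]
0.03 scene [305.8 252.4] wrist near edge [318.2 281.8] centre [318.3 300.9]
0.04 scene [305.6 249. ] wrist near edge [318.1 290. ] centre [318.1 310. ]
0 [array([242., 258.]), array([403., 258.]), array([214., 258.]), array([430., 257.])]
0.02 [array([234., 270.]), array([411., 270.]), array([204., 270.]), array([441., 269.])]
0.03 [array([230., 277.]), array([416., 276.]), array([198., 277.]), array([447., 276.])]
0.04 [array([225., 285.]), array([421., 284.]), array([191., 284.]), array([454., 284.])]
[ 0.63515359 -0.23364217  0.17934068] [ 0.63357976 -0.23846694  0.17867666] [ 0.64314353 -0.23942305  0.148441  ]
```

The three views agree that the real fingertips are about 38 mm higher than the reported TCP, while x and y are right. That is why the fingers closed above the rim. From here I'll aim about 38 mm lower than reported, stepping down and checking force.

Emit:
jog_arm --rows "0 0 1 0 0 0 -1; 0 0 1 0 0 0 -1; 0 0 1 0 0 0 -1; 0 0 1 0 0 0 -1; 0 0 1 0 0 0 -1"

```text
time: 6.12
position: [0.6401, -0.2378, 0.0909]
tool_rot: [0.054, -3.14, -0.0]
ft_force: [0.2, -1.1, -0.6]
grip_width: 0.489
grip_force: 0.0
```

Emit:
jog_arm --rows "0 0 1.5 0 0 0 -1; 0 0 1.5 0 0 0 -1; 0 0 1.5 0 0 0 -1; 0 0 1.5 0 0 0 -1; 0 0 0 0 0 0 -1"

```text
time: 6.75
position: [0.6392, -0.2373, 0.0302]
tool_rot: [0.054, -3.138, -0.002]
ft_force: [0.5, -1.2, 0.5]
grip_width: 0.981
grip_force: 0.0
```

Emit:
jog_arm --rows "0 0 1.5 0 0 0 -1; 0 0 1.5 0 0 0 -1; 0 0 1 0 0 0 -1; 0 0 0.8 0 0 0 -1; 0 0 0 0 0 0 -1"

```text
time: 7.38
position: [0.6399, -0.2377, -0.0167]
tool_rot: [0.054, -3.14, -0.001]
ft_force: [0.5, 0.3, 0.2]
grip_width: 1.003
grip_force: 0.0
```

Emit:
jog_arm --rows "0 0 0.6 0 0 0 -1; 0 0 0 0 0 0 -1"

```text
time: 7.62
position: [0.6403, -0.2377, -0.0221]
tool_rot: [0.054, -3.141, -0.0]
ft_force: [0.5, 0.6, 0.4]
grip_width: 0.996
grip_force: 0.0
```

Emit:
jog_arm --rows "0 0 0.3 0 0 0 -0.2; 0 0 0 0 0 0 1; 0 0 0 0 0 0 1; 0 0 0 0 0 0 1; 0 0 0 0 0 0 1" --force 50

```text
time: 8.25
position: [0.6405, -0.238, -0.0247]
tool_rot: [-0.054, 3.141, -0.0]
ft_force: [-0.0, 0.1, 0.7]
grip_width: 0.617
grip_force: 50.0
```

Emit:
jog_arm --rows "0 0 0 0 0 0 1; 0 0 0 0 0 0 1"

```text
time: 8.5
position: [0.6405, -0.238, -0.0247]
tool_rot: [-0.054, 3.141, -0.0]
ft_force: [0.7, -0.6, 0.5]
grip_width: 0.617
grip_force: 50.0
```

Emit:
jog_arm --rows "0 0 -2 0 0 0 1; 0 0 -3 0 0 0 1; 0 0 -3 0 0 0 1; 0 0 -3 0 0 -0.14 1; 0 0 -1 0 0 -0.139 1"

```text
time: 9.12
position: [0.6417, -0.2385, 0.0989]
tool_rot: [-0.496, 3.098, -0.003]
ft_force: [-0.1, 0.2, -1.3]
grip_width: 0.615
grip_force: 50.0
```

Emit:
jog_arm --rows "0.8 4 0 0 0 0 1; 0.8 5 0 0 0 0 1; 0.8 5 0 0 0 0 1; 0.8 5 0 0 0 0 1; 0.8 5 0 0 0 0 1"

```text
time: 9.75
position: [0.5276, -0.0205, 0.0962]
tool_rot: [-0.489, 3.102, 0.001]
ft_force: [0.5, 0.4, -1.8]
grip_width: 0.613
grip_force: 50.0
```

Emit:
jog_arm --rows "0.8 5 0 0 0 0 1; 0.8 5 0 0 0 0 1; 0.8 4 0 0 0 0 1; 0.4 3 0 0 0 0 1; 0 0 0 0 0 0 1"

```text
time: 10.38
position: [0.4484, 0.1336, 0.0962]
tool_rot: [-0.497, 3.101, 0.002]
ft_force: [-0.2, -0.5, -2.7]
grip_width: 0.616
grip_force: 50.0
```

```bash
cat > go.py <<'E'
from h import *
import sys
s=ctrl.get_state();p=s["position"];T=R.from_rotvec(s["tool_rot"]).as_matrix()
o=np.array([.482,.144]);a=.313;M=np.array([[np.cos(a),np.sin(a)],[-np.sin(a),np.cos(a)]])
print("t",s["time"],"jig xy",(M@(p[:2]-o)*1e3).round(1),"b",(p[2]+.0247)*1e3,"yaw err",np.arctan2(-T[1,0],-T[0,0])-a,"tilt",T[2,:2].round(4),"F",M@s["ft_force"][:2],s["ft_force"][2],"grip",s["grip_width"],s["grip_force"])
E
python3 go.py
```

```text
t 10.375 jig xy [-35.2   0.5] b 120.85232178119784 yaw err 0.004588802156689498 tilt [-0.001   0.0011] F [-0.39195288 -0.42409999] -2.6620694042093116 grip 0.6163196121098485 49.987559420987964
```

Emit:
jog_arm --rows "0 0 2.5 0 0 0 1; 0 0 2.5 0 0 0 1; 0 0 2 0 0 0 1; 0 0 0.9 0 0 0 1; 0 0 0 0 0 0 1"

```text
time: 11.0
position: [0.4495, 0.1305, 0.0163]
tool_rot: [0.488, -3.103, 0.001]
ft_force: [0.1, 0.6, -2.4]
grip_width: 0.618
grip_force: 50.0
```

```bash
python3 go.py; python3 - <<'E'
from h import *
d=imaging.get_image("scene");t=imaging.get_image("top")
a=cv2.resize(d["img"][130:270,340:480],(400,400),interpolation=2);b=cv2.resize(t["img"][150:270,150:270],(400,400),interpolation=2)
cv2.imwrite("pics/m4.png",np.hstack([a,b]))
E
```

```text
t 11.0 jig xy [-35.1  -2.8] b 40.95670274843691 yaw err -0.0008164165357616437 tilt [ 0.0005 -0.0003] F [0.25941621 0.50169566] -2.3607159325501232 grip 0.6179287530994897 49.987180195748806
```

View pics/m4.png

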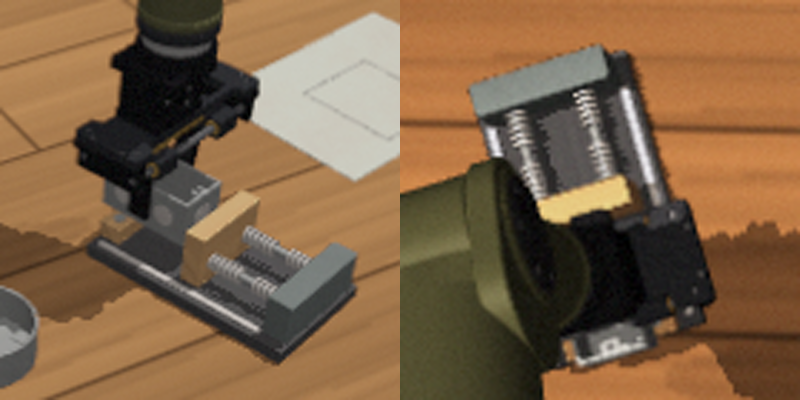

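The scene view shows the box level, just above the fence and square to the jaw. The next move presses the jaw back.

Emit:
jog_arm --rows "-0.7 0.25 0 0 0 0 1; -0.9 0 0 0 0 0 1; -0.9 0 0 0 0 0 1; -0.9 0 0 0 0 0 1; -0.9 0 0 0 0 0 1"

```text
time: 11.72
position: [0.4856, 0.1462, 0.0156]
tool_rot: [0.491, -3.094, 0.002]
ft_force: [-12.4, -2.9, 5.9]
grip_width: 0.613
grip_force: 50.0
```

Emit:
jog_arm --rows "0 0 0 0 0 0 1; 0 0 0 0 0 0 1"

```text
time: 11.98
position: [0.4864, 0.1465, 0.0156]
tool_rot: [0.491, -3.096, 0.001]
ft_force: [-9.4, -2.0, 2.3]
grip_width: 0.619
grip_force: 50.0
```

```bash
python3 go.py; python3 - <<'E'
from h import *
d=imaging.get_image("scene");t=imaging.get_image("top")
a=cv2.resize(d["img"][130:270,340:480],(400,400),interpolation=2);b=cv2.resize(t["img"][150:270,150:270],(400,400),interpolation=2)
cv2.imwrite("pics/m5.png",np.hstack([a,b]))
E
```

```text
t 11.975 jig xy [4.9 1. ] b 40.304199832534046 yaw err 0.0015110268975526697 tilt [0.0072 0.0004] F [-9.60593731  0.99997936] 2.2697740696296407 grip 0.6186796587443192 49.97584923170507
```

View pics/m5.png

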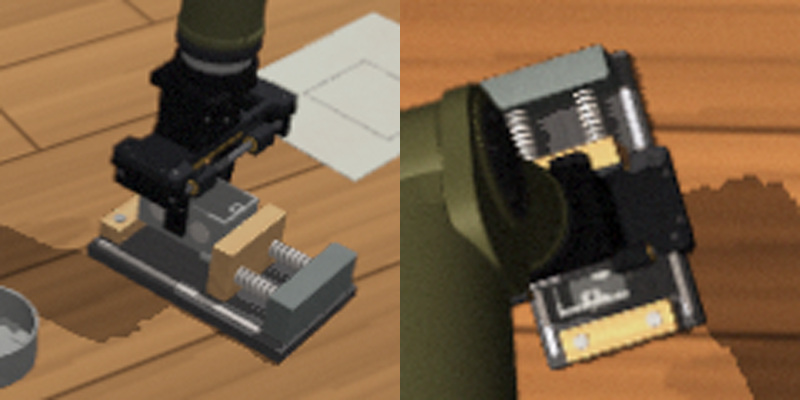

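The jaw is pressed back and the fence is clear in the top view, with the box's near rim end at about crop (557,317)-(640,290). I'll check the clearance in numbers.

```bash
python3 - <<'E'
from h import *
t=imaging.get_image("top")
o=np.array([.482,.144]);a=.313;M=np.array([[np.cos(a),np.sin(a)],[-np.sin(a),np.cos(a)]])
for u,v,z in((557,317,.088),(600,304,.088),(600,324,.033),(553,338,.033),(675,300,.033)):
    print(u,v,(M@(at(t,150+(u-401.5)/3.3333,150+(v-1.5)/3.3333,z)[:2]-o)*1e3).round(1))
E
```

```text
557 317 [-43.   30.5]
600 304 [-42.9  -3.3]
600 324 [-51.9  12.3]
553 338 [-51.8  50.9]
675 300 [-50.8 -49.4]
```

Emit:
jog_arm --rows "-0.5 0 0 0 0 0 1; 0 0 0 0 0 0 1"

```text
time: 12.38
position: [0.4909, 0.1479, 0.0156]
tool_rot: [0.491, -3.095, 0.001]
ft_force: [-8.6, -2.8, 3.5]
grip_width: 0.617
grip_force: 50.0
```

Emit:
jog_arm --rows "0 0 0.6 0 0 0 1; 0 0 0.6 0 0 0 1; 0 0 0.6 0 0 0 1; 0 0 0.3 0 0 0 1; 0 0 0 0 0 0 1"

```text
time: 13.0
position: [0.4904, 0.1478, -0.0059]
tool_rot: [0.491, -3.094, 0.002]
ft_force: [-8.1, -2.0, 1.5]
grip_width: 0.613
grip_force: 50.0
```

```bash
python3 go.py
```

```text
t 13.0 jig xy [9.1 1. ] b 18.823185277161958 yaw err 0.0017317252848997877 tilt [0.0086 0.0004] F [-8.33506477  0.606189  ] 1.4823666918757055 grip 0.613462577091094 49.97516926378012
```

Emit:
jog_arm --rows "0.3 0 0.2 0 0 0 1; 0.3 0 0.1 0 0 0 1; 0 0 0.1 0 0 0 1; 0 0 0 0 0 0 1"

```text
time: 13.5
position: [0.4854, 0.146, -0.0094]
tool_rot: [0.491, -3.096, 0.001]
ft_force: [-8.7, -2.5, 2.4]
grip_width: 0.618
grip_force: 50.0
```

```bash
python3 go.py
```

```text
t 13.5 jig xy [3.8 0.9] b 15.298559936323306 yaw err 0.0014269960931795334 tilt [0.0071 0.0004] F [-9.0487114  0.2803264] 2.392529544494262 grip 0.6177952819621313 49.976115580648184
```

Emit:
jog_arm --rows "0 0 0 0 0 0 -0.5; 0 0 0 0 0 0 -0.5; 0 0 0 0 0 0 -0.5; 0 0 0 0 0 0 -0.5; 0 0 0 0 0 0 -0.5"

```text
time: 14.12
position: [0.4888, 0.1466, -0.0087]
tool_rot: [-0.49, 3.103, 0.0]
ft_force: [-0.8, -0.2, -0.0]
grip_width: 0.751
grip_force: 0.0
```

Emit:
jog_arm --rows "0 0 0 0 0 0 -0.5; 0 0 -1 0 0 0 -0.5; 0 0 -2 0 0 0 -0.5; 0 0 -3 0 0 0 -0.5; 0 0 -4 0 0 0 -0.5"

```text
time: 14.75
position: [0.488, 0.1463, 0.0921]
tool_rot: [0.49, -3.102, 0.0]
ft_force: [0.5, 0.8, 0.8]
grip_width: 0.748
grip_force: 0.0
```

Emit:
jog_arm --rows "0 -5 -3 0 0 0 -0.5; 0 -5 0 0 0 0 -0.5; 0 -5 0 0 0 0 -0.5; 0 -5 0 0 0 0 -0.5; 0 0 0 0 0 0 -0.5"

```text
time: 15.38
position: [0.5508, -0.0493, 0.1221]
tool_rot: [-0.477, 3.104, -0.004]
ft_force: [-0.0, 0.4, 0.1]
grip_width: 0.75
grip_force: 0.0
```

```bash
python3 go.py; python3 - <<'E'
from h import *
d=imaging.get_image("scene");t=imaging.get_image("top")
a=cv2.resize(d["img"][130:270,340:480],(400,400),interpolation=2);b=cv2.resize(t["img"][150:270,150:270],(400,400),interpolation=2)
cv2.imwrite("pics/m6.png",np.hstack([a,b]))
E
```

```text
t 15.375 jig xy [   5.9 -205.1] b 146.83308941740216 yaw err -0.007841466365871408 tilt [-0.0008 -0.0026] F [0.0947622  0.36624873] 0.12501444104446496 grip 0.750252364971984 0.0
```

View pics/m6.png

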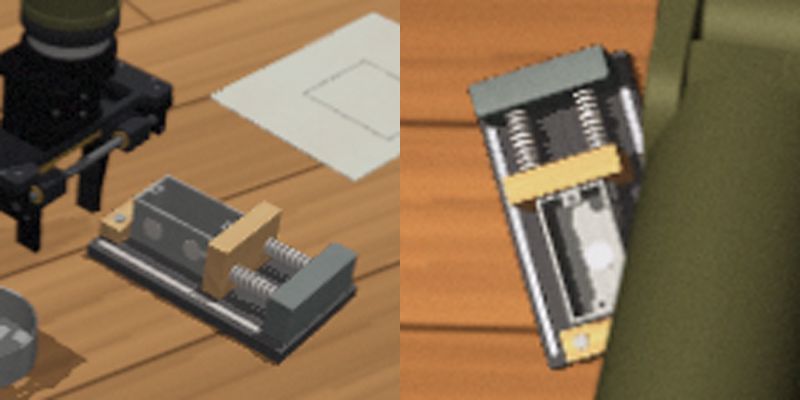

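The box is clamped between fence and jaw, open side up, with its rim corners in the top crop at (538,203), (605,182) and (577,325). I'll check those numbers.

```bash
python3 - <<'E'
from h import *
t=imaging.get_image("top")
o=np.array([.482,.144]);a=.313;M=np.array([[np.cos(a),np.sin(a)],[-np.sin(a),np.cos(a)]])
for u,v,z in((538,203,.063),(605,182,.063),(577,325,.063),(508,202,.073),(620,170,.073)):
    print(u,v,(M@(at(t,150+(u-401.5)/3.3333,150+(v-1.5)/3.3333,z)[:2]-o)*1e3).round(1))
E
```

```text
538 203 [48.2 26.7]
605 182 [ 48.7 -27.4]
577 325 [-50.5  23.2]
508 202 [53.8 46.5]
620 170 [ 52.4 -42.6]
```

```bash
python3 -c "
from bench import ticket; print(ticket.close_job())"
```

```text
the job is handed in; nothing more can be done
None
```

The long switch box is in the spring jig: flat on the plate, open side up, home against the fence and about 1–2 mm off the middle of the jaw. I let go of it, backed the arm clear and handed the job in at about 15.5 s; the first grasp closed above the rim because the fingertips were about 38 mm higher than reported, so I corrected for that and gripped again.

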